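# Blank off a cylinder head for its pressure test

## Task

Get the cylinder head on the bench ready for its pressure test: push the three black sealing plugs fully home in their ports, the widest first, then the middle-sized one, and the narrowest last so that the air can escape. Only push the plugs, never pull one up; do not touch the brass air connector in the fourth port, and leave the socket, piston, jar and spanner where they stand.

Things in the scene. Friction and masses are not known exactly. Their poses are not given: they have to be found in the camera images.
- head: Off-white cylinder head, fixed deck up on wooden bearers: 220 mm (x) by 340 mm (y). Origin under its centre at bench level; flat deck 110 mm above. Four ports at x = +-70, y = +-100 mm, each with a collar 56 mm wide, 8 mm high; three hold plugs, one the air connector, in any arrangement. Six studs 30 mm high at x = +-95, y = -155, 0, 155 mm. Flat dark chambers on the middle line.
- plug_large_top (a point): Centre of the top face of the large sealing plug: an upright black plastic disc 50 mm in diameter, 10 mm thick, on a thinner stem (the widest of the three), in one of the four ports. Fully home, this point is 18 mm above the head's deck (128 mm above the bench) and the disc rests on its collar; at the start it is 9 to 12 mm higher. z is up.
- plug_large (a joint): How far the large plug is pushed down, in m: 0.012 is fully home (disc on its collar), 0 is 12 mm proud, negative is pulled up. It starts between 0 and 0.003, slides stiffly (about 7 N downward), has no spring and stays where it is left; home it meets a hard stop.
- plug_medium_top (a point): Centre of the top face of the medium sealing plug: an upright black plastic disc 34 mm in diameter, 10 mm thick, on a thinner stem (the middle one in width), in one of the four ports. Fully home, this point is 18 mm above the head's deck (128 mm above the bench) and the disc rests on its collar; at the start it is 9 to 12 mm higher. z is up.
- plug_medium (a joint): How far the medium plug is pushed down, in m: 0.012 is fully home (disc on its collar), 0 is 12 mm proud, negative is pulled up. It starts between 0 and 0.003, slides stiffly (about 7 N downward), has no spring and stays where it is left; home it meets a hard stop.
- plug_small_top (a point): Centre of the top face of the small sealing plug: an upright black plastic disc 22 mm in diameter, 10 mm thick, on a thinner stem (the narrowest), in one of the four ports. Fully home, this point is 18 mm above the head's deck (128 mm above the bench) and the disc rests on its collar; at the start it is 9 to 12 mm higher. z is up.
- plug_small (a joint): How far the small plug is pushed down, in m: 0.012 is fully home (disc on its collar), 0 is 12 mm proud, negative is pulled up. It starts between 0 and 0.003, slides stiffly (about 7 N downward), has no spring and stays where it is left; home it meets a hard stop.
- air_connector: Stepped brass air connector, fixed in the fourth port: 26 mm wide below, 20 mm above, its top 32 mm above the deck. Origin under the centre of its collar, on the deck. Not to be touched.
- socket: Loose steel socket, cylinder 24 mm in diameter and 40 mm high, standing on the deck near its middle. Origin at the centre of its underside. Bystander.
- piston: Loose bare-metal piston, 76 mm in diameter, 65 mm high, standing on the bench to the left of the head. Origin at the centre of its underside. Bystander.
- jar: Loose jar, 64 mm in diameter, 90 mm high, on the bench to the right of the head. Origin at the centre of its underside. Bystander.
- spanner: Loose steel spanner, about 200 mm long, lying flat on the bench to the right of the head. Origin under its middle, its length along x. Bystander.

How it is judged:
On the way, in this order (a step that is already met when the one before it is completed fails the run):
1. the large plug is pushed home (value of joint plug_large above 0.0103 m), for 0.1 s.
2. the medium plug is pushed home (value of joint plug_medium above 0.0103 m), for 0.1 s.
3. the small plug is pushed home (value of joint plug_small above 0.0103 m), for 0.1 s.
At the end, for the whole second after the job is handed in: All three plugs are home to within 1.7 mm, pushed home in the order widest, middle, narrowest; the socket, piston, jar and spanner are at rest within 15 mm of where they stood (value of joint each of plug_large, plug_medium, plug_small above 0.0103 m and distance of each of socket, piston, jar, spanner from where it was at the start of the episode below 0.015 m and linear speed of each of socket, piston, jar, spanner below 0.02 m/s); the robot touches nothing.
It fails at once if a plug is pulled up more than 3 mm above its highest start (value of joint any of plug_large, plug_medium, plug_small below -0.003 m).
It fails at once if the robot touches the air connector (more than 1 N) (contact force between any of the arm, the fingers and air_connector above 1 N).
It fails at once if the socket, piston, jar or spanner is moved or lifted by more than 15 mm (distance of any of socket, piston, jar, spanner from where it was at the start of the episode above 0.015 m).
It fails at once if the socket, piston, jar or spanner is tipped by more than 0.35 rad (angle between any of socket, piston, jar, spanner's own z axis and vertical above 0.35 rad).
It also fails if it takes over 42 s, if anything falls off the work surface, if the arm or the gripper's body presses on something with over 40 N, if the wrist force passes 120 N, or if a joint passes its speed limit or range.

## Robot

A 6-joint arm with a two-finger parallel gripper is mounted at the origin on the work surface. World frame = base frame: x ahead of the robot, y to its left, z up, the work surface at z = 0. Lengths are in m, angles in rad, forces in N, time in s.
With the tool pointing down it reaches from about 0.375 to 0.975 m from the base axis. Payload 3.8 kg.
Tool frame: the origin (TCP) lies on the centre line of the jaws, within the pads' length; the fingertips stand 14 mm ahead of it and the grasp point (between the pads) lies 5 mm behind it; z points along the fingers, y is the line along which they close (so a half turn about z gives the same grasp; the last joint's range is limited). The gripper opens to 85 mm and grips with 20 to 120 N. Pads are 22 mm wide; open, the fingers measure 114 mm over their backs; the gripper's body (76 mm by 85 mm) begins 54 mm behind the grasp point. The pads swing forward as they close: fully open they stand 13 mm farther back than shut.
Start: joints at [1.066, 0.264, 1.604, -0, 1.274, -0.037], TCP at [0.304, 0.602, 0.245] pointing down, gripper open.
Joint ranges: [-2.63, 2.63], [-0.94, 2.18], [0.31, 2.57], [-1.31, 4.45], [0, 2.66], [-2.55, 2.55]. Speed limits (rad/s): [2.57, 2.57, 3.14, 3.14, 3.14, 3.14].

## Interface

Orientations are given as a rotation vector (axis times angle).
In Python, from workcell import bot, eyes, spot_in gives the robot as it stands.
- The arm moves only by the tool carry_out, never from a script. Its argument "series" is text: rows parted by semicolons, each of 4 numbers parted by spaces: the shift along the world's x, y, z in m, then the turn about the world's z in degrees. In form: tx ty tz roll; .... A call has 1 to 20 rows; each row shifts and turns the commanded pose from where the row before left it; what a row does not reach is not made up. A row lasts 1/8 s, in which the tool goes at most 62.5 mm and 10.7 degrees, less where a joint would pass 70% of its speed; a pose out of reach is approached as far as the arm can. A call is refused whole if a number of a shift passes 0.0625 or a number of a turn 10.7, either way. A call with a gripper value outside its range is refused whole. "jaw" is the gripper command: -1 is shut, 1 is fully open, values between are in proportion, set as the call begins (left out, the last holds). The fingers move at their own pace and stop on an object; "grip_force" is the grip in N (left out, the last holds). Time passes only in rows, so rows that do not move let the fingers close. It gives the time, the measured TCP pose, the force, the opening and the grip force at its end, in the units of the state.
- bot.read_state(): the state, without advancing time (a new reading comes with each control period).
- eyes.read_camera(name): name is "scene" or "top"; returns (picture, depth): 480x640x3 uint8, blue, green, red; 480x640 float32, m along the optical axis (not along the pixel's ray), 0 where there is no reading.
- eyes.get_calibration(name): a dict with "K" (3x3 intrinsics, pixels), "distortion" ([k1, k2, p1, p2, k3] as OpenCV has them; the pictures are not rectified), "position" and "rotation" of the camera in the world. Camera axes: x right, y down, z forward; pixel columns grow to the right and rows downward; lengths in m; the calibration is good to about 2 mm. A picture is of the moment at which its call begins. get_calibration takes no time and is no camera call.
- bot.finish_job(): hands the job in; it is judged then, once.
Trained networks look in the newest picture that a camera, given by its name, has taken for a name from the list of things; names that differ only in an ending like _2 or _b are one class to them, and where a whole thing is asked for, a point or a joint stands for the part that bears it (a point fixed in the world has none). Each returns a list of dicts, best first, with "score" (0 to 1); they miss things now and then, are a little off and sometimes report something else, mostly with a low value. They report only what shows in the picture. A call takes as long as a camera call.
- spot_in(camera, target): "rect" ([centre column, centre row, width, height] in pixels, round what is visible of it).
The state is a dict: "time": time; "q": joint angles; "joint_vel": joint speeds; "joint_torque": joint torques, N m; "tool_pos": TCP position; "tcp_rot": TCP orientation; "wrist_force": force on the tool from outside, world axes, zero at the start; "torque": the same for the moment, N m; "width": opening from 0.0 (shut) to 1.0 (fully open); "grip_force": force on a finger pad.
Only numpy, scipy, OpenCV 4.12 (cv2) and the standard library are available. Lean on these libraries where they do the work, as an engineer would, in place of code of your own. Each camera call takes 0.05 s, during which the arm holds its last target. There are 200 camera calls.

## Working session

There is one attempt and no reset: what is moved stays moved. The work goes in short steps, Python scripts to look and compute and a tool call to move; the robot and the scene stay as the last step left them, time stands still between calls to the robot, and variables do not carry over. Pictures are saved under pics/ and viewed, at most 10 in all, crops included, and the job is handed in when it is done.

Besides the shell and the picture viewer there is one more tool, called as name(argument=value, ...) on one line, values as JSON. carry_out: Moves the arm, as the interface text tells. Its arguments: {"type":"object","properties":{"series":{"type":"string"},"jaw":{"type":"number"},"grip_force":{"type":"number"}},"required":["series"]}

```bash
mkdir -p pics; cat > h.py <<'E'
import numpy as np, cv2
from workcell import bot, eyes, spot_in
def world(cam,u,v,z=None,d=None):
    c=eyes.get_calibration(cam);K=np.array(c["K"],float)
    p=cv2.undistortPoints(np.array([[[u,v]]],float),K,np.array(c["distortion"],float))[0,0]
    r=np.array(c["rotation"],float)
    if r.shape!=(3,3): r=cv2.Rodrigues(r)[0]
    ray=r@np.array([p[0],p[1],1.]);o=np.array(c["position"],float)
    s=d if z is None else (z-o[2])/ray[2]
    return o+s*ray
E
python3 - <<'E'
from h import *
for cam in("top","scene"):
    im,d=eyes.read_camera(cam);cv2.imwrite(f"pics/{cam}0.png",im);np.save(f"{cam}0.npy",d)
    c=eyes.get_calibration(cam);print(cam,np.round(c["position"],3))
    for n in("head","plug_large","plug_medium","plug_small","air_connector","socket"):
        for r in spot_in(cam,n)[:3]:
            u,v,w,h=r["rect"];dd=d[int(v),int(u)]
            print(n,round(r["score"],2),np.round(r["rect"],1),np.round(world(cam,u,v,d=dd),3),np.round(world(cam,u,v,z=.138),3))
E
```

```text
top [ 0.301 -0.006  1.314]
head 0.68 [332.6 221.6 142.1 107.5] [ 0.56  -0.037  0.108] [ 0.554 -0.036  0.138]
plug_large 0.6 [290.  232.1  17.3  19.3] [0.526 0.076 0.135] [0.526 0.076 0.138]
plug_large 0.36 [304.3 183.1   6.    6.9] [0.659 0.039 0.139] [0.659 0.039 0.138]
plug_medium 0.35 [165.1 249.3  34.2  28.1] [0.492 0.427 0.065] [0.481 0.402 0.138]
plug_small 0.6 [302.8 180.9   8.9   4.8] [0.666 0.043 0.135] [0.666 0.043 0.138]
air_connector 0.73 [362.1 253.1  20.4  18.6] [ 0.469 -0.112  0.143] [ 0.469 -0.113  0.138]
socket 0.52 [334.1 210.9   7.6  11.1] [ 0.58  -0.04   0.151] [ 0.583 -0.041  0.138]
scene [1.198 0.697 0.992]
head 0.9 [293.3 268.3 159.6 152. ] [0.604 0.015 0.11 ] [0.623 0.036 0.138]
head 0.28 [240.2 227.8  13.9   9.9] [ 0.618 -0.143  0.137] [ 0.619 -0.142  0.138]
plug_large 0.89 [338.9 258.8  25.4  17.3] [0.537 0.085 0.14 ] [0.536 0.083 0.138]
plug_medium 0.69 [239.4 228.2  15.   10. ] [ 0.622 -0.142  0.139] [ 0.621 -0.142  0.138]
air_connector 0.73 [293.4 213.1  22.5  23.3] [ 0.492 -0.105  0.128] [ 0.499 -0.096  0.138]
socket 0.63 [240.9 228.2  15.5  13.8] [ 0.619 -0.14   0.138] [ 0.619 -0.14   0.138]
socket 0.6 [284.5 245.9  13.3  21.6] [ 0.596 -0.02   0.147] [ 0.589 -0.028  0.138]
```

```bash
python3 - <<'E'
import cv2
a=cv2.imread("pics/top0.png")[150:300,240:420];b=cv2.imread("pics/scene0.png")[170:360,200:400]
cv2.imwrite("pics/t1.png",cv2.resize(a,None,fx=4,fy=4,interpolation=2))
cv2.imwrite("pics/s1.png",cv2.resize(b,None,fx=3,fy=3,interpolation=2))
E
```

```text
(no output)
```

View pics/t1.png

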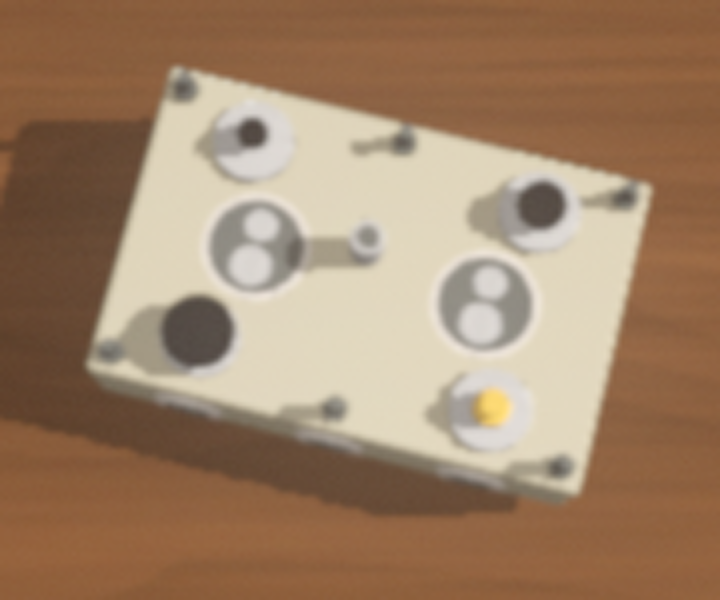

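View pics/s1.png

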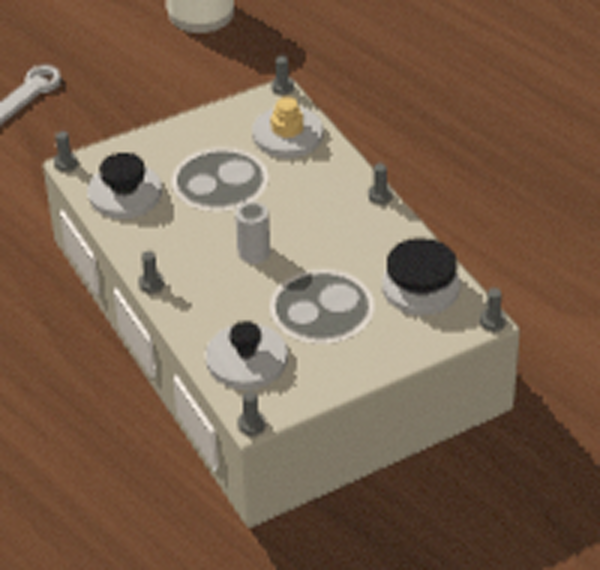

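View pics/scene0.png

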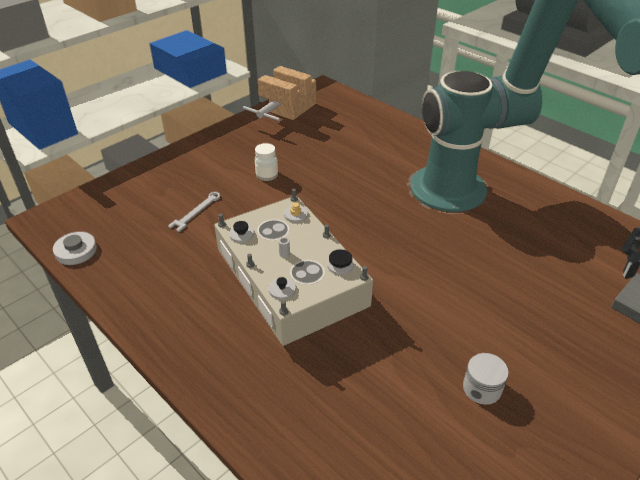

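The top crop (4x, offset 240,150) shows the large plug at (198,331), the small one at (252,133), the medium at (541,205) and the brass connector at (492,408). In the full picture these are about (289,232), (303,183), (375,201) and (363,252). The networks' large and small detections agree, and the medium hits in the top view were wrong. I'll refine the positions from the dark blobs and fit the head layout.

```bash
python3 - <<'E'
from h import *
from scipy.optimize import least_squares
im=cv2.imread("pics/top0.png");D=np.load("top0.npy");g=im.max(2)
seeds=dict(L=(289,232,14),S=(303,183,7),M=(375,201,9));P={}
for n,(u,v,w) in seeds.items():
    roi=g[v-w:v+w+1,u-w:u+w+1];m=(roi<95).astype(np.uint8)
    k,lab,st,ce=cv2.connectedComponentsWithStats(m);l=lab[w,w];c=ce[l]+[u-w,v-w]
    z=np.median(D[v-1:v+2,u-1:u+2]);P[n]=world("top",*c,z=.139)
    print(n,"roi min",roi.min(),c.round(1),"area",st[l,4],"depth z",world("top",*c,d=z)[2].round(3),P[n].round(4))
P["A"]=world("top",*( (np.array([492,408])+.5)/4-.5+[240,150]),z=.142)
loc=None
# local: L(-,+), S(+,+), M(+,-), A(-,-)
pl=dict(L=(-.07,.1),S=(.07,.1),M=(.07,-.1),A=(-.07,-.1))
def f(p):
    c,s=np.cos(p[2]),np.sin(p[2])
    return np.concatenate([np.array([p[0]+c*x-s*y,p[1]+s*x+c*y])-P[n][:2] for n,(x,y) in pl.items()])
r=least_squares(f,[.56,-.03,-.2]);print(r.x.round(4),(r.fun*1000).round(1))
for i,n in enumerate(pl):print(n,(P[n][:2]+r.fun[2*i:2*i+2]).round(4))
for rr in spot_in("top","socket")[:1]+[]: print("socket",world("top",*rr["rect"][:2],z=.15).round(3))
c,s=np.cos(r.x[2]),np.sin(r.x[2])
for x in(-.095,.095):
  for y in(-.155,0,.155):print("stud",np.round([r.x[0]+c*x-s*y,r.x[1]+s*x+c*y],3))
st=bot.read_state();print(st["time"],np.round(st["tool_pos"],4),np.round(st["tcp_rot"],3))
import cv2
print(cv2.Rodrigues(np.array(st["tcp_rot"]))[0].round(3))
# scene check
im=cv2.imread("pics/scene0.png");g=im.max(2)
for n,(u,v,w,h) in dict(L=(340,259,13,8),M=(241,227,8,5),S=(282,282,6,4)).items():
    roi=g[v-h:v+h+1,u-w:u+w+1];vs,us=np.nonzero(roi<45);print(n,roi.min(),len(us),world("scene",us.mean()+u-w,vs.mean()+v-h,z=.135).round(3))
E
```

```text
L roi min 82 [288.7 232.6] area 201 depth z 0.136 [0.5242 0.0795 0.139 ]
S roi min 83 [302.5 183. ] area 22 depth z 0.139 [0.6594 0.0435 0.139 ]
M roi min 85 [375. 201.] area 69 depth z 0.14 [ 0.6089 -0.1495  0.139 ]
[ 0.5663 -0.0351 -0.2585] [-0.1  0.   0.1  0.2 -0.5 -0.2  0.5 -0.1]
L [0.5242 0.0795]
S [0.6595 0.0437]
M [ 0.6084 -0.1496]
A [ 0.473  -0.1138]
socket [ 0.58 -0.04  0.15]
stud [ 0.435 -0.161]
stud [ 0.474 -0.011]
stud [0.514 0.139]
stud [ 0.619 -0.209]
stud [ 0.658 -0.059]
stud [0.698 0.091]
0.75 [0.3044 0.6025 0.2453] [0.728 3.056 0.   ]
[[-0.893  0.451  0.   ]
 [ 0.451  0.893  0.   ]
 [-0.     0.    -1.   ]]
L 22 252 [0.531 0.082 0.135]
M 21 103 [ 0.615 -0.145  0.135]
S 22 60 [0.665 0.046 0.135]
```

The four ports fit the head layout to 0.5 mm and the heights agree with the task. Now I'll shut the jaws and move above the large plug.

carry_out(series="0.0158 -0.0373 0 0;0.0158 -0.0373 0 0;0.0158 -0.0373 0 0;0.0158 -0.0373 0 0;0.0158 -0.0373 0 0;0.0158 -0.0373 0 0;0.0158 -0.0373 0 0;0.0158 -0.0373 0 0;0.0158 -0.0373 0 0;0.0158 -0.0373 0 0;0.0158 -0.0373 0 0;0.0158 -0.0373 0 0;0.0158 -0.0373 0 0;0.0158 -0.0373 0 0;0 0 -0.02 0;0 0 -0.02 0;0 0 -0.02 0;0 0 0 0", jaw=-1, grip_force=40)

```text
time: 3.0
tool_pos: [0.5241, 0.08, 0.1835]
tcp_rot: [-0.728, -3.052, 0.002]
wrist_force: [-0.7, 0.1, -0.4]
width: 0.002
grip_force: 0.0
```

carry_out(series="0.001 0 -0.015 0;0 0 -0.012 0;0 0 -0.004 0;0 0 -0.003 0;0 0 0 0")

```text
time: 3.62
tool_pos: [0.5268, 0.0803, 0.1515]
tcp_rot: [0.728, 3.056, 0.0]
wrist_force: [0.3, 0.1, 0.3]
width: -0.001
grip_force: 0.0
```

```bash
python3 - <<'E'
from h import *
im,d=eyes.read_camera("scene");cv2.imwrite("pics/s2.png",cv2.resize(im[170:360,200:400],None,fx=3,fy=3,interpolation=2))
E
```

```text
(no output)
```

View pics/s2.png

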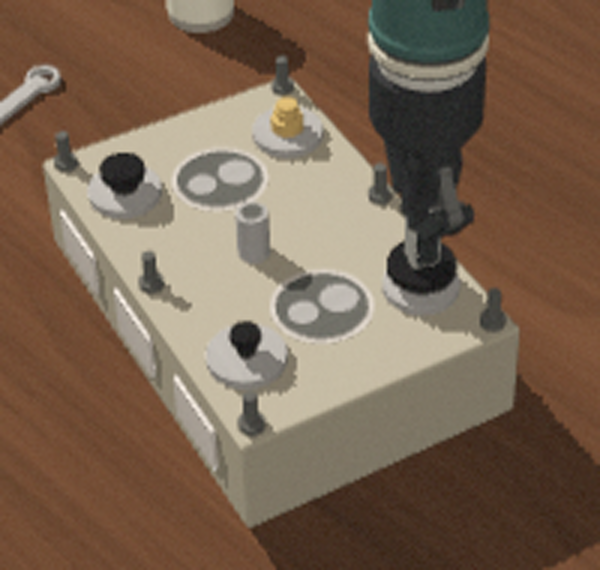

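The shut fingertips stand centred on the large disc, at about crop (422,262), and are just above or touching it. I'll push down in small steps.

carry_out(series="0 0 -0.003 0;0 0 -0.002 0;0 0 -0.002 0;0 0 0 0")

```text
time: 4.18
tool_pos: [0.5271, 0.0804, 0.1454]
tcp_rot: [0.728, 3.055, 0.001]
wrist_force: [-1.2, -0.0, 5.6]
width: 0.001
grip_force: 2.5
```

carry_out(series="0 0 -0.001 0;0 0 -0.001 0;0 0 -0.001 0;0 0 0 0")

```text
time: 4.68
tool_pos: [0.5272, 0.0804, 0.1426]
tcp_rot: [0.728, 3.055, 0.001]
wrist_force: [-2.1, -0.3, 6.0]
width: -0.003
grip_force: 2.9
```

carry_out(series="0 0 -0.001 0;0 0 -0.001 0;0 0 0 0")

```text
time: 5.05
tool_pos: [0.5273, 0.0804, 0.1419]
tcp_rot: [0.728, 3.055, 0.001]
wrist_force: [-4.8, -1.8, 14.0]
width: -0.0
grip_force: 6.6
```

carry_out(series="0 0 -0.001 0;0 0 -0.001 0;0 0 0 0")

```text
time: 5.42
tool_pos: [0.5274, 0.0804, 0.1418]
tcp_rot: [0.728, 3.054, 0.001]
wrist_force: [-9.3, -0.7, 24.3]
width: -0.001
grip_force: 11.7
```

The large plug is home: it meets a hard stop at TCP z 0.142, as expected. Next I'll rise and go over to the medium plug.

carry_out(series="0 0 0.02 0;0 0 0.04 0;0.0103 -0.0287 0 0;0.0103 -0.0287 0 0;0.0103 -0.0287 0 0;0.0103 -0.0287 0 0;0.0103 -0.0287 0 0;0.0103 -0.0287 0 0;0.0103 -0.0287 0 0;0.0103 -0.0287 0 0;0 0 -0.02 0;0 0 -0.015 0;0 0 0 0")

```text
time: 7.05
tool_pos: [0.6067, -0.1479, 0.1592]
tcp_rot: [-0.726, -3.051, -0.001]
wrist_force: [-0.4, -0.7, -0.0]
width: -0.001
grip_force: 0.0
```

```bash
python3 - <<'E'
from h import *
im,d=eyes.read_camera("scene");cv2.imwrite("pics/s3.png",cv2.resize(im[170:360,200:400],None,fx=3,fy=3,interpolation=2))
E
```

```text
(no output)
```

View pics/s3.png

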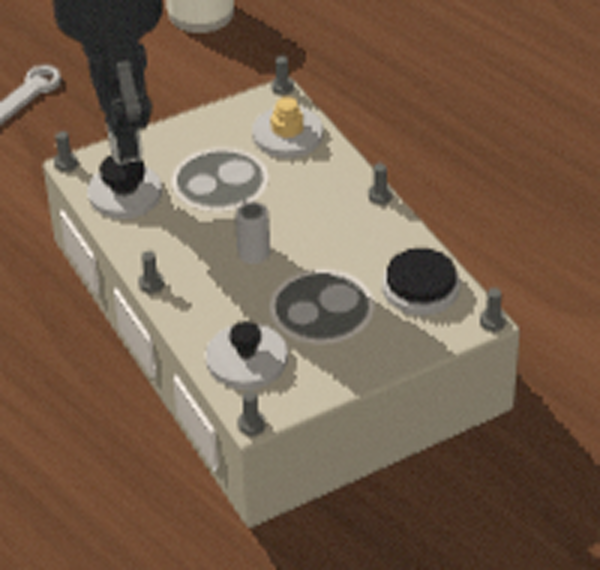

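The large disc at crop (421,278) now rests on its collar. The fingertips are above the medium plug, at about (124,165).

carry_out(series="0.0015 -0.001 -0.004 0;0.0015 -0.001 -0.004 0;0 0 -0.003 0;0 0 -0.002 0;0 0 -0.002 0;0 0 -0.001 0;0 0 0 0")

```text
time: 7.98
tool_pos: [0.6125, -0.1513, 0.1478]
tcp_rot: [0.728, 3.055, 0.0]
wrist_force: [-1.6, 1.3, 6.6]
width: 0.002
grip_force: 2.8
```

carry_out(series="0 0 -0.001 0;0 0 -0.001 0;0 0 -0.001 0;0 0 -0.001 0;0 0 -0.001 0;0 0 -0.001 0;0 0 -0.001 0;0 0 0 0")

```text
time: 8.98
tool_pos: [0.6126, -0.1514, 0.142]
tcp_rot: [0.728, 3.054, 0.0]
wrist_force: [-4.5, 1.3, 11.6]
width: -0.003
grip_force: 5.4
```

carry_out(series="0 0 -0.001 0;0 0 -0.001 0;0 0 0 0")

```text
time: 9.35
tool_pos: [0.6127, -0.1514, 0.1418]
tcp_rot: [0.728, 3.054, 0.0]
wrist_force: [-7.3, 3.8, 19.0]
width: 0.002
grip_force: 9.5
```

The medium plug is home. Now the small one.

carry_out(series="0 0 0.02 0;0 0 0.035 0;0.0069 0.0279 0 0;0.0069 0.0279 0 0;0.0069 0.0279 0 0;0.0069 0.0279 0 0;0.0069 0.0279 0 0;0.0069 0.0279 0 0;0.0069 0.0279 0 0;0 0 0 0;0 0 -0.018 0;0 0 -0.012 0;0 0 0 0;0 0 0 0")

```text
time: 11.1
tool_pos: [0.6601, 0.0434, 0.162]
tcp_rot: [-0.729, -3.055, 0.0]
wrist_force: [0.0, 0.4, -0.2]
width: -0.001
grip_force: 0.0
```

```bash
python3 - <<'E'
from h import *
im,d=eyes.read_camera("scene");cv2.imwrite("pics/s4.png",cv2.resize(im[170:360,200:400],None,fx=3,fy=3,interpolation=2))
E
```

```text
(no output)
```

View pics/s4.png

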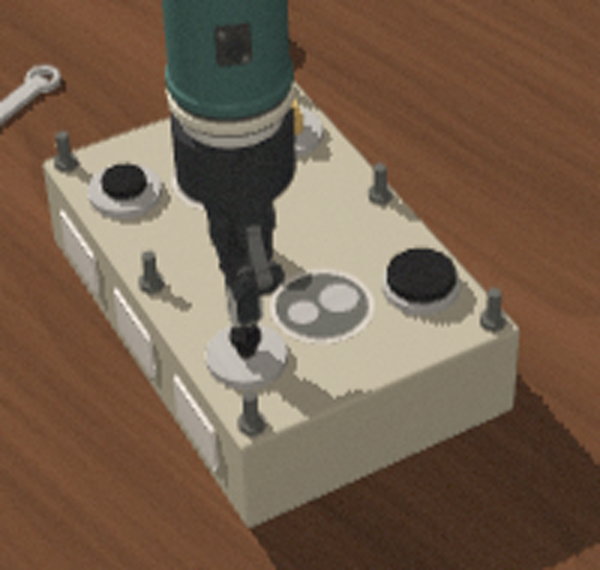

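The medium plug is seated at crop (124,182). The fingertips are over the small plug, at about (246,335).

carry_out(series="0.001 0.0005 -0.004 0;0 0 -0.004 0;0 0 -0.003 0;0 0 -0.002 0;0 0 -0.002 0;0 0 -0.001 0;0 0 -0.001 0;0 0 0 0")

```text
time: 12.15
tool_pos: [0.6613, 0.0445, 0.1465]
tcp_rot: [0.728, 3.056, 0.0]
wrist_force: [-2.7, 0.7, 6.9]
width: -0.001
grip_force: 2.9
```

carry_out(series="0 0 -0.001 0;0 0 -0.001 0;0 0 -0.001 0;0 0 -0.001 0;0 0 -0.001 0;0 0 -0.001 0;0 0 -0.001 0;0 0 -0.001 0;0 0 0 0")

```text
time: 13.28
tool_pos: [0.6615, 0.0445, 0.1419]
tcp_rot: [0.728, 3.055, 0.0]
wrist_force: [-9.7, -0.3, 19.6]
width: 0.002
grip_force: 9.7
```

All three stop at TCP z 0.142. I'll retreat straight up and check.

carry_out(series="0 0 0.015 0;0 0 0.03 0;0 0 0.05 0;0 0 0.05 0;0 0 0 0;0 0 0 0")

```text
time: 14.02
tool_pos: [0.6611, 0.0445, 0.282]
tcp_rot: [-0.728, -3.056, 0.0]
wrist_force: [-1.1, -0.2, -0.8]
width: 0.001
grip_force: 0.0
```

```bash
python3 - <<'E'
from h import *
im,d=eyes.read_camera("scene");cv2.imwrite("pics/s5.png",cv2.resize(im[170:360,200:400],None,fx=3,fy=3,interpolation=2))
E
```

```text
(no output)
```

View pics/s5.png

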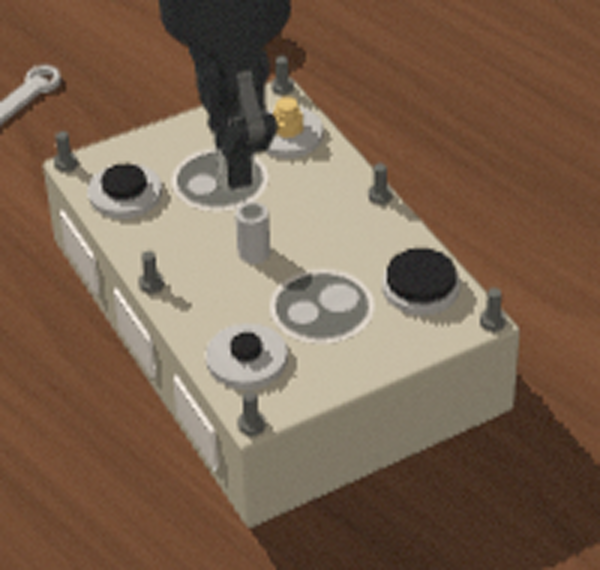

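All three discs rest on their collars: large (421,277), medium (124,182) and small (246,347). The socket has not moved and the gripper is clear.

```bash
python3 -c "
from workcell import bot
print(bot.finish_job())"
```

```text
the job is handed in; nothing more can be done
None
```

The large, medium and small plugs were pushed fully home in that order, nothing else was touched as far as the forces and pictures show, and the job was handed in after about 14 s; no verdict was returned.

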